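# Slide out a thin tier plate and bridge two tins with it

## Task

Lay the thin metal plate flat across the two tins in the small cardboard tray, centred and in line with them, so that the next layer can stand on it. A side clip holds it in its wooden stand, too snugly to be grasped there: press on it with shut fingertips by about 12 N (much less slips, and 15 N or more overloads the stand's sprung bed) and slide it out over the stand's open end until it hangs over by a good 4 cm, still lying flat, then grip the overhanging end firmly by its sides, lift it off and set it down gently on both tins. Leave the tins standing where they are, do not drop the plate, do not disturb the other goods, and let go at the end.

Things in the scene. Friction and masses are not known exactly. Their poses are not given: they have to be found in the camera images.
- plate: Thin flat bare aluminium plate, 190 mm long (its x axis), 60 mm wide (y), 3 mm thick, 70 to 120 g. Origin: centre of its underside, z up. It starts flat in the wooden stand, in line with it, 2 to 10 mm short of the rear rim and against the side rim at the stand's -y. Smooth: it slides on the stand and clip with a friction of 0.15 to 0.22; fingertips pressed on it hold better.
- plate_front (a point): Middle of the plate's front end, on its top face: 95 mm from the plate's centre towards its own -x, the end that points to the open end of the stand, at first 30 to 38 mm inside that edge. Its measured height is too coarse to set the press by: go by the felt force. Held by this end in a weak grip the plate sags; 30 N or more holds it level.
- stand: Wooden stand fixed to the table: 240 mm long (its x axis), 90 mm wide, flat bed 50 mm high, with rims 8 mm thick rising 12 mm above the bed along both long sides (74 mm apart) and the rear (+x) end; the front (-x) end, roughly towards the robot, has no rim. Origin: centre of its underside. On the robot's left or right, turned up to 17 degrees.
- stand_edge (a point): Middle of the stand's open front edge, at the level of the flat top (50 mm above the table); axes as the stand's, so -x points out over the edge. Beyond it there is free space down to the table.
- carton_tray: Small cardboard tray fixed to the table, 165 mm long (its x axis), 95 mm wide, walls 25 mm high and 4 mm thick, floor 4 mm thick. Origin: centre of its underside. It is on the other side from the stand, turned up to 17 degrees.
- tins_mid (a point): Point midway between the two tins at the height of their flat tops, 94 mm above the table; its x axis runs along the row of the two tins. The plate's centre belongs here, with the plate's x axis along this x axis.
- tin_a: Loose full tin, 66 mm in diameter, 90 mm high, about 0.4 kg, standing in the cardboard tray nearer to the robot, its centre 36 mm from tins_mid (to within 2 mm). Flat top. Origin: centre of its underside.
- tin_b: The second such tin, 36 mm from tins_mid on the far side. Origin: centre of its underside.
- jar: Bystander: glass jar with a steel cap, 60 mm in diameter, 100 mm high. Origin: centre of its underside. Leave it alone.
- packet: Bystander: small cardboard packet 70 x 50 mm, 110 mm high. Origin: centre of its underside. Leave it alone.
- spare_tin: Bystander: a larger tin, 74 mm in diameter, 100 mm high, standing on the table by itself. Origin: centre of its underside. Leave it alone.
- bed (a joint): The stand's bed, on which the plate lies, is sprung: value = how far it is pressed down, about 0 at rest under the plate, 7 N per mm, stopped at 5 mm. More than 2.3 mm (a press of some 15 N) overloads it. The reading is too noisy to control by.
- clip (a joint): Sprung steel side clip in the stand's +y rim, 57 mm behind the stand's middle (+x); housing 48 mm long outside the rim, 60 mm high. Its pad, 30 mm long, pushes the plate with about 4.5 N against the other rim, so dragging takes a press of some 8 to 11 N until the plate's rear end has passed the pad (front end about 25 mm out); then it is free. Value: pad travel outwards, m.
There are look-alikes about, which are no part of the job. What is shaped like the tin_a but blue is not meant.

How it is judged:
By the outcome, as a careful person would: the job done as asked, in the order asked, and still so for the second after the job is handed in, with the robot touching nothing.
It also fails if it takes over 72 s, if anything falls off the work surface, if the arm or the gripper's body presses on something with over 40 N, if the wrist force passes 120 N, or if a joint passes its speed limit or range.

## Robot

A 6-joint arm with a two-finger parallel gripper is mounted at the origin on the work surface. World frame = base frame: x ahead of the robot, y to its left, z up, the work surface at z = 0. Lengths are in mm, angles in rad, forces in N, time in s.
With the tool pointing down it reaches from about 375 to 925 mm from the base axis. Payload 5.7 kg.
Tool frame: the origin (TCP) lies at the very end of the fingers, on their centre line; the grasp point (between the pads) lies 19 mm behind it (bot.pinch_z is the distance from the TCP to the grasp point, in mm); z points along the fingers, y is the line along which they close (so a half turn about z gives the same grasp; the last joint's range is limited). The gripper opens to 88 mm and grips with 3 to 60 N. Pads are 20 mm wide; open, the fingers measure 115 mm over their backs; the gripper's body (75 mm by 178 mm) begins 61 mm behind the grasp point.
Start: joints at [-1.221, 0.359, 1.51, -0, 1.272, -0.115], TCP at [268.927, -536.321, 222.623] pointing down, gripper open.
Joint ranges: [-2.97, 2.97], [-1.01, 2.36], [0.21, 2.38], [-0.96, 4.11], [0.2, 2.71], [-2.98, 2.98]. Speed limits (rad/s): [2.39, 2.39, 3.14, 3.14, 3.14, 3.14].

## Interface

Orientations are given as a unit quaternion [w, x, y, z].
In Python, from bench import bot, viewer, spotter gives the robot as it stands. The module is installed in compiled form; this text tells all that it offers.
- The arm moves only by the tool step_arm, never from a script. Its argument "plan" is text: rows parted by semicolons, each of 7 numbers parted by spaces: the turn, a rotation vector about the tool's x, y, z in degrees, then the shift along the tool's x, y, z in m, then the finger opening in m, from 0 to 0.0878. A call has 1 to 20 rows; each row is the pose to reach, as a shift and turn from the pose commanded when the call began, along the tool's axes at that moment; what a row does not reach only later rows make up. A row lasts 1/10 s, in which the tool goes at most 50 mm and 8.59 degrees, less where a joint would pass 70% of its speed; a pose out of reach is approached as far as the arm can. A call with a gripper value outside its range is refused whole. The fingers move at their own pace and stop on an object; "force" is the grip in N (left out, the last holds). Time passes only in rows, so rows that repeat a pose let the fingers close. It gives the time, the measured TCP pose, the force, the opening and the grip force at its end, in the units of the state.
- bot.get_state(): the state, without advancing time (a new reading comes with each control period).
- viewer.read_camera(name): name is "scene" or "top" or "wrist"; returns a dict with "pixels" (480x640x3 uint8, blue, green, red), "fx", "fy", "cx", "cy" (pixels), "distortion" ([k1, k2, p1, p2, k3] as OpenCV has them; the pictures are not rectified), "extrinsics" (4x4, takes a point from camera to world coordinates). Camera axes: x right, y up, looking along -z (the intrinsics and any distortion apply to the point x, -y, -z); pixel columns grow to the right and rows downward; lengths in mm; the calibration is good to about 2 mm. A picture is of the moment at which its call begins. There is no depth.
- bot.close_job(): hands the job in; it is judged then, once.
Trained networks look in a picture, given as the dict that the camera call returned (one of the last four; its "shot" number tells which), for a name from the list of things; names that differ only in an ending like _2 or _b are one class to them, and where a whole thing is asked for, a point or a joint stands for the part that bears it (a point fixed in the world has none). Each returns a list of dicts, best first, with "conf" (0 to 1); they miss things now and then, are a little off and sometimes report something else, mostly with a low value. They report only what shows in the picture. A call takes as long as a camera call. They do not tell look-alikes from the thing itself.
- spotter.look_for(target, picture): "centre" ([column, row] in pixels, amid what is visible of it).
- spotter.regions_of(target, picture): "mask" (480x640 bool, what is visible of it) and "centre" ([column, row] in pixels, amid what is visible of it).
- spotter.tip_of(target, picture): "centre" ([column, row] in pixels: a listed point, or the origin of a listed thing).
The state is a dict: "clock": time; "joint_positions": joint angles; "dq": joint speeds; "effort": joint torques, N m; "eef_pos": TCP position; "ee_rot": TCP orientation; "ft_force": force on the tool from outside, world axes, zero at the start; "torque": the same for the moment, N m; "gripper_width": opening from 0.0 (shut) to 1.0 (fully open); "gripper_force": force on a finger pad.
Only numpy, scipy, OpenCV 4.12 (cv2) and the standard library are available. Lean on these libraries where they do the work, as an engineer would, in place of code of your own. Each camera call takes 0.05 s, during which the arm holds its last target. There are 200 camera calls.

## Working session

There is one attempt and no reset: what is moved stays moved. The work goes in short steps, Python scripts to look and compute and a tool call to move; the robot and the scene stay as the last step left them, time stands still between calls to the robot, and variables do not carry over. Pictures are saved under pics/ and viewed, at most 12 in all, crops included, and the job is handed in when it is done.

Besides the shell and the picture viewer there is one more tool, called after "Emit:" by a JSON object that holds its "name" and its "arguments". step_arm: Moves the arm, as the interface text tells. Its arguments: {"type":"object","properties":{"plan":{"type":"string"},"force":{"type":"number"}},"required":["plan"]}

```bash
mkdir -p pics; cat > h.py <<'E'
import numpy as np, cv2
from scipy.spatial.transform import Rotation as R
from bench import bot, viewer, spotter
def ray(p,uv):
    K=np.array([[p['fx'],0,p['cx']],[0,p['fy'],p['cy']],[0,0,1]])
    u=cv2.undistortPoints(np.array([[uv]],float),K,np.array(p['distortion'],float))[0,0]
    E=np.array(p['extrinsics']);d=E[:3,:3]@np.array([u[0],-u[1],-1.]);return E[:3,3],d/np.linalg.norm(d)
def atz(p,uv,z):
    o,d=ray(p,uv);return o+d*(z-o[2])/d[2]
def tri(obs):
    A=np.zeros((3,3));b=np.zeros(3);L=[]
    for p,uv in obs:
        o,d=ray(p,uv);M=np.eye(3)-np.outer(d,d);A+=M;b+=M@o;L.append((M,o))
    x=np.linalg.solve(A,b);return x,[np.linalg.norm(M@(x-o)) for M,o in L]
def proj(p,X):
    E=np.array(p['extrinsics']);c=E[:3,:3].T@(np.asarray(X,float)-E[:3,3]);c=c*[1,-1,-1]
    K=np.array([[p['fx'],0,p['cx']],[0,p['fy'],p['cy']],[0,0,1]])
    return cv2.projectPoints(c.reshape(1,1,3),np.zeros(3),np.zeros(3),K,np.array(p['distortion'],float))[0].ravel()
def tool():
    s=bot.get_state();q=s['ee_rot'];return np.array(s['eef_pos']),R.from_quat([q[1],q[2],q[3],q[0]]).as_matrix(),s
E
python3 - <<'E'
from h import *
np.set_printoptions(precision=1,suppress=True)
t,r,s=tool();print(t,r,s['ee_rot'],s['ft_force'])
P={n:viewer.read_camera(n) for n in('scene','top')}
cv2.imwrite('pics/scene.png',P['scene']['pixels']);cv2.imwrite('pics/top.png',P['top']['pixels'])
for k in ['plate','plate_front','stand','stand_edge','carton_tray','tins_mid','tin_a','jar','packet','spare_tin','clip']:
    for n in P: print(k,n,[(np.round(d['centre']).tolist(),round(d['conf'],2)) for d in spotter.tip_of(k,P[n])] if k!='clip' else '')
for n in P: print(np.array(P[n]['extrinsics'])[:3,3])
E
```

```text
[ 268.7 -535.7  221.8] [[ 0.9  0.4 -0. ]
 [ 0.4 -0.9  0. ]
 [ 0.  -0.  -1. ]] [-0.   1.   0.2 -0. ] [-1.  -0.2  0.1]
plate scene [([359.0, 287.0], 0.88)]
plate top [([242.0, 228.0], 0.55)]
plate_front scene [([384.0, 266.0], 0.95), ([256.0, 196.0], 0.55)]
plate_front top [([241.0, 278.0], 0.84)]
stand scene [([363.0, 301.0], 0.57)]
stand top [([239.0, 230.0], 0.27)]
stand_edge scene [([392.0, 262.0], 0.65)]
stand_edge top [([242.0, 296.0], 0.93)]
carton_tray scene [([285.0, 237.0], 0.73)]
carton_tray top [([392.0, 248.0], 0.9), ([241.0, 274.0], 0.63)]
tins_mid scene []
tins_mid top [([403.0, 243.0], 0.64), ([145.0, 246.0], 0.46)]
tin_a scene [([253.0, 221.0], 0.9), ([317.0, 257.0], 0.77), ([272.0, 238.0], 0.71), ([331.0, 218.0], 0.67)]
tin_a top [([391.0, 264.0], 0.7), ([334.0, 250.0], 0.64), ([394.0, 228.0], 0.62), ([396.0, 326.0], 0.62), ([456.0, 237.0], 0.58)]
jar scene [([290.0, 287.0], 0.67)]
jar top [([313.0, 196.0], 0.88)]
packet scene [([258.0, 201.0], 0.87), ([285.0, 238.0], 0.71)]
packet top [([510.0, 281.0], 0.77), ([239.0, 296.0], 0.23)]
spare_tin scene [([431.0, 347.0], 0.85)]
spare_tin top [([145.0, 247.0], 0.68)]
clip scene 
clip top 
[1174.8  728.1  779.4]
[ 390.1   19.7 1226.8]
```

View pics/scene.png

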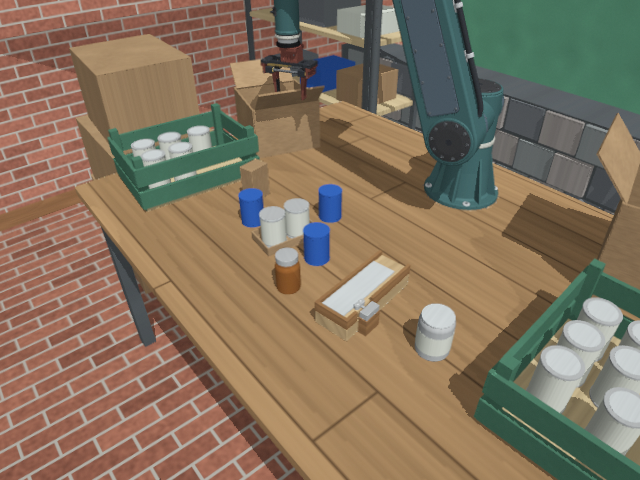

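View pics/top.png

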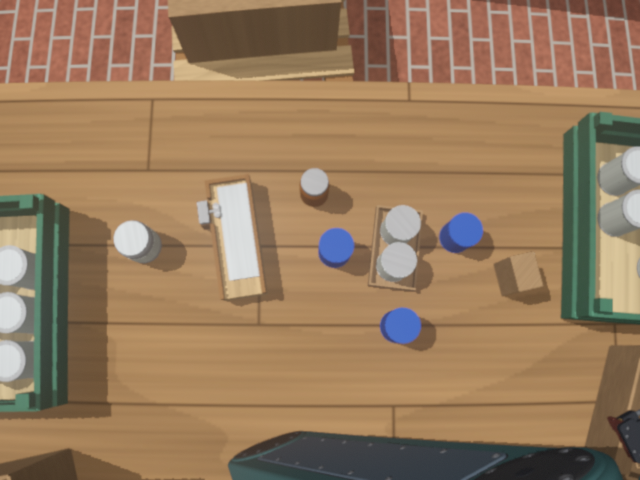

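The scene picture shows the plate in its stand at (360,290). The white tins in the tray are at (272,225) and (297,215). In the top picture the plate is at (240,230) and the white tins at (402,223) and (397,262).
These could be mistaken for the tins: the blue ones at top (337,247), (461,233) and (401,326), the white spare tin at (137,242), and the crated tins. I choose the two white tins standing in the cardboard tray.

```bash
python3 - <<'E'
from h import *
np.set_printoptions(precision=1,suppress=True)
P={n:viewer.read_camera(n) for n in('scene','top','wrist')}
T,S=P['top'],P['scene']
print(T['fx'],P['wrist']['fx'],P['wrist']['distortion'])
for n,a,b in [('front',(241,278),(384,266)),('edge',(242,296),(392,262)),('plate',(242,228),(359,287)),('tray',(392,248),(285,237))]:
    print(n,tri([(T,a),(S,b)]))
for n,a,z in [('front',(241,278),53),('edge',(242,296),50),('plate',(242,228),50),('mid',(403,243),94),('tinb',(402,223),94),('tina',(397,262),94),('jar',(314,184),100),('packet',(525,270),110),('spare',(134,240),100),('blue1',(337,247),90),('blue2',(461,233),90),('blue3',(401,326),90)]:
    print(n,atz(T,a,z))
t,r,s=tool();E=np.array(P['wrist']['extrinsics']);print('cam in tool',r.T@(E[:3,3]-t));print(r.T@E[:3,:3])
crop=cv2.resize(T['pixels'][170:310,190:480],None,fx=2.7,fy=2.7,interpolation=cv2.INTER_CUBIC);cv2.imwrite('pics/crop.png',crop)
E
```

```text
600.867734533197 383.63075560253725 [-0.  0.  0.  0.  0.]
front (array([509.4, 150.5,  53.6]), [np.float64(0.13245251282769513), np.float64(0.1324525128276184)])
edge (array([475.7, 147.5,  45.9]), [np.float64(1.5611649712041842), np.float64(1.5611649712042597)])
plate (array([605.6, 156.4,  48.1]), [np.float64(6.424476322741129), np.float64(6.424476322741235)])
tray (array([ 579.7, -155. ,    1.9]), [np.float64(1.2063585247468998), np.float64(1.2063585247468505)])
front [509.4 150.7  53. ]
edge [474.4 148.3  50. ]
plate [609.6 151.4  50. ]
mid [ 574.5 -162.5   94. ]
tinb [ 613.6 -161.3   94. ]
tina [ 537.7 -150.3   94. ]
jar [687.8   9.  100. ]
packet [ 521.3 -394.5  110. ]
spare [575.7 352.5 100. ]
blue1 [566.5 -35.8  90. ]
blue2 [ 595.6 -277.3   90. ]
blue3 [ 416.4 -156.8   90. ]
cam in tool [  72.7    0.2 -162.4]
[[-0.   1.   0.3]
 [ 1.   0.   0. ]
 [ 0.   0.3 -1. ]]
```

View pics/crop.png

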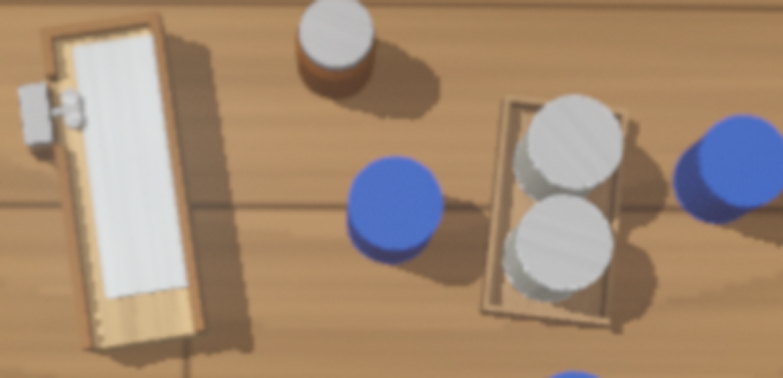

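The crop confirms it: the plate lies against the right-hand (-y) rim with the clip at crop (60,105). The two white tins in the tray are at crop (575,140) and (563,243), and the blue ones are excluded.

```bash
cat >> h.py <<'E'
def rel(X,yaw):
    """shift/turn (tool axes) to bring TCP to X, pointing straight down, tool x at yaw deg"""
    t,r,s=tool();c,n=np.cos(np.radians(yaw)),np.sin(np.radians(yaw))
    G=np.array([[c,n,0],[n,-c,0],[0,0,-1]])
    print('turn',np.round(R.from_matrix(r.T@G).as_rotvec(degrees=True),2),'shift m',np.round(r.T@(np.asarray(X)-t)/1000,4),'yaw now',np.degrees(np.arctan2(r[1,0],r[0,0])).round(2),'tcp',t.round(1),'t',s['clock'])
E
python3 - <<'E'
from h import *
rel([600,-155,230],-7)
E
```

```text
turn [-0.    0.   33.63] shift m [ 0.4669 -0.1925 -0.0074] yaw now 26.63 tcp [ 268.9 -536.3  222.6] t 1.25
```

Emit:
{"name": "step_arm", "arguments": {"plan": "0 0 33.6 0.467 -0.192 -0.007 0.0;0 0 33.6 0.467 -0.192 -0.007 0.0;0 0 33.6 0.467 -0.192 -0.007 0.0;0 0 33.6 0.467 -0.192 -0.007 0.0;0 0 33.6 0.467 -0.192 -0.007 0.0;0 0 33.6 0.467 -0.192 -0.007 0.0;0 0 33.6 0.467 -0.192 -0.007 0.0;0 0 33.6 0.467 -0.192 -0.007 0.0;0 0 33.6 0.467 -0.192 -0.007 0.0;0 0 33.6 0.467 -0.192 -0.007 0.0;0 0 33.6 0.467 -0.192 -0.007 0.0;0 0 33.6 0.467 -0.192 -0.007 0.0;0 0 33.6 0.467 -0.192 -0.007 0.0"}}

```text
clock: 2.55
eef_pos: [599.5, -156.1, 229.4]
ee_rot: [0.0, 0.998, -0.061, -0.001]
ft_force: [-0.9, 0.3, -0.1]
gripper_width: 0.006
gripper_force: 0.0
```

```bash
python3 - <<'E'
from h import *
np.set_printoptions(precision=1,suppress=True)
P=viewer.read_camera('wrist');cv2.imwrite('pics/w1.png',P['pixels']);np.save('w1.npy',P,allow_pickle=True)
for k in ['tins_mid','tin_a','carton_tray']:
  print(k,[(np.round(d['centre'],1).tolist(),round(d['conf'],2)) for d in spotter.tip_of(k,P)])
for X in [(613.6,-161.3,94),(537.7,-150.3,94)]: print(proj(P,X))
rel([620,150,230],7); rel([570,-120,230],-7)
E
```

```text
tins_mid []
tin_a [([213.3, 242.8], 0.62), ([326.8, 193.9], 0.61), ([449.1, 189.1], 0.61), ([329.1, 259.4], 0.56)]
carton_tray []
[329.2 209.5]
[326.9 299.1]
turn [  0.    0.  -14.1] shift m [-0.  -0.3 -0. ] yaw now -7.09 tcp [ 599.3 -156.9  229.7] t 2.75
turn [ 0.   0.  -0.1] shift m [-0. -0. -0.] yaw now -7.09 tcp [ 599.3 -156.9  229.7] t 2.75
```

View pics/w1.png

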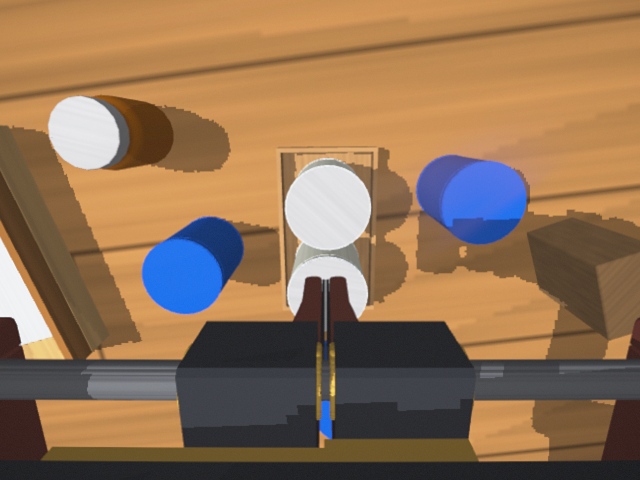

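The wrist picture shows the far tin top at (328,207) and the near one at (326,290), partly hidden by the fingers. I'll take two views from further back.

Emit:
{"name": "step_arm", "arguments": {"plan": "0 0 0 -0.050 0 0 0.0;0 0 0 -0.085 0 0 0.0;0 0 0 -0.085 0 0 0.0;0 0 0 -0.085 0 0 0.0"}}

```text
clock: 3.15
eef_pos: [515.4, -146.0, 230.2]
ee_rot: [0.0, 0.998, -0.062, 0.001]
ft_force: [0.3, 0.2, 0.2]
gripper_width: 0.004
gripper_force: 0.0
```

```bash
cat >> h.py <<'E'
def discs(P,guess,rpx):
    """bright round tops near guessed pixels: ellipse fits"""
    g=P['pixels'].astype(int);m=((g.min(2)>195)&(g.max(2)-g.min(2)<30)).astype(np.uint8)
    out=[]
    for u,v in guess:
        k=np.zeros_like(m);cv2.circle(k,(int(u),int(v)),int(rpx),1,-1)
        q=cv2.morphologyEx(m*k,cv2.MORPH_OPEN,np.ones((5,5)))
        c=max(cv2.findContours(q,cv2.RETR_EXTERNAL,cv2.CHAIN_APPROX_NONE)[0],key=cv2.contourArea)
        out.append(cv2.fitEllipse(cv2.convexHull(c)))
    return out
E
python3 - <<'E'
from h import *
P=viewer.read_camera('wrist')
import pickle;pickle.dump(P,open('v1.pkl','wb'));cv2.imwrite('pics/w2.png',P['pixels'])
G=[proj(P,X) for X in[(617,-162,94),(542,-152,94)]];print(np.round(G))
for e in discs(P,G,60): print(e, atz(P,e[0],94).round(1))
for k in ['tins_mid','tin_a']:
  print(k,[(np.round(d['centre'],1).tolist(),round(d['conf'],2)) for d in spotter.tip_of(k,P)])
E
```

```text
[[329.  91.]
 [328. 194.]]
((327.2997741699219, 93.32685852050781), (91.91658020019531, 97.81742095947266), 0.1409977823495865) [ 615.6 -160.2   94. ]
((327.0218505859375, 192.98086547851562), (85.99980926513672, 86.2983627319336), 157.88644409179688) [ 542.9 -151.1   94. ]
tins_mid [([329.5, 148.9], 0.79)]
tin_a [([455.2, 100.3], 0.95), ([345.4, 290.6], 0.89), ([204.7, 163.4], 0.67), ([326.3, 180.9], 0.63), ([325.8, 106.4], 0.61)]
```

View pics/w2.png

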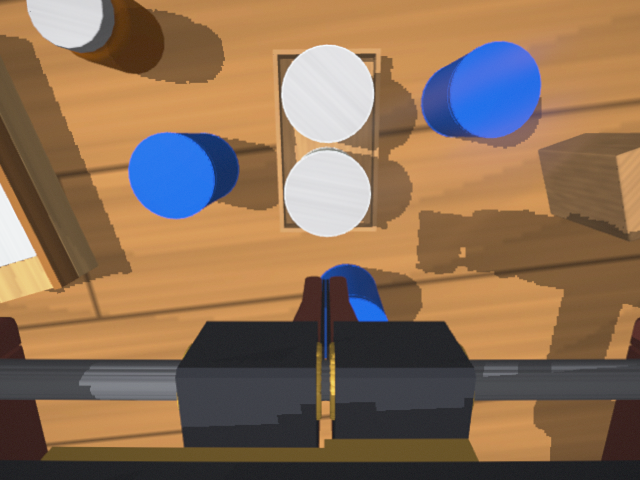

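Both white tin tops are now in full view at (327,93) and (327,193). I'll take a second view from the left on the way to the stand.

Emit:
{"name": "step_arm", "arguments": {"plan": "0 0 0 0 -0.05 0 0.0;0 0 0 0 -0.08 0 0.0;0 0 0 0 -0.08 0 0.0;0 0 0 0 -0.08 0 0.0"}}

```text
clock: 3.7
eef_pos: [526.6, -65.5, 229.6]
ee_rot: [0.0, 0.998, -0.06, 0.0]
ft_force: [-0.6, 0.6, 0.6]
gripper_width: 0.007
gripper_force: 0.0
```

```bash
python3 - <<'E'
from h import *
import pickle
P=viewer.read_camera('wrist');P1=pickle.load(open('v1.pkl','rb'))
T0=[(615.6,-160.2,94),(542.9,-151.1,94)]
a=discs(P1,[proj(P1,X) for X in T0],60);b=discs(P,[proj(P,X) for X in T0],60);c=[]
for i,j in zip(a,b):
    print(j[0],tri([(P1,i[0]),(P,j[0])]),atz(P,j[0],94))
print('net mid',atz(P1,(329.5,148.9),94),[(d['centre'],atz(P,d['centre'],94)) for d in spotter.tip_of('tins_mid',P)])
rel([460,146,230],7)
E
```

```text
(438.31536865234375, 95.38301849365234) (array([ 615.68248071, -160.24518132,   92.81903821]), [np.float64(0.011791675008211992), np.float64(0.0117916750085299)]) [ 615.62767583 -159.90882841   94.        ]
(430.34674072265625, 179.5195770263672) (array([ 549.13949271, -151.05194089,   95.41487375]), [np.float64(5.96424381957119), np.float64(5.964243819570981)]) [ 554.95955605 -151.14487382   94.        ]
net mid [ 575.99429991 -157.03706545   94.        ] [([435.5, 150.7], array([ 576.28096432, -156.07591332,   94.        ])), ([98.5, 263.2], array([519.15355296, 123.18643327,  94.        ]))]
turn [ 3.000e-02 -1.000e-02 -1.397e+01] shift m [-0.0916 -0.2028 -0.0005] yaw now -6.97 tcp [526.3 -66.4 229.6] t 3.8
```

Emit:
{"name": "step_arm", "arguments": {"plan": "0 0 -7 -0.021 -0.046 0 0.0;0 0 -14 -0.092 -0.203 0 0.0;0 0 -14 -0.092 -0.203 0 0.0;0 0 -14 -0.092 -0.203 0 0.0;0 0 -14 -0.092 -0.203 0 0.0;0 0 -14 -0.092 -0.203 0 0.0;0 0 -14 -0.092 -0.203 0 0.0;0 0 -14 -0.092 -0.203 0 0.0"}}

```text
clock: 4.6
eef_pos: [459.8, 145.6, 229.7]
ee_rot: [0.0, 0.998, 0.061, 0.0]
ft_force: [1.2, 0.3, 0.3]
gripper_width: 0.007
gripper_force: 0.0
```

```bash
python3 - <<'E'
from h import *
import pickle
P=viewer.read_camera('wrist');pickle.dump(P,open('v3.pkl','wb'));cv2.imwrite('pics/w3.png',P['pixels'])
for k,z in [('plate_front',53),('stand_edge',50),('plate',50),('stand',0)]:
  print(k,[(np.round(d['centre'],1).tolist(),round(d['conf'],2),atz(P,d['centre'],z).round(1)) for d in spotter.tip_of(k,P)])
for d in spotter.regions_of('plate',P)[:2]:
  m=d['mask'].astype(np.uint8);c=max(cv2.findContours(m,cv2.RETR_EXTERNAL,cv2.CHAIN_APPROX_NONE)[0],key=cv2.contourArea)
  b=cv2.boxPoints(cv2.minAreaRect(c));print(d['conf'],b.round(1),[atz(P,q,53).round(1) for q in b])
E
```

```text
plate_front [([331.3, 161.5], 0.78, array([509.2, 146.1,  53. ])), ([628.2, 162.6], 0.74, array([ 540.1, -111.9,   53. ]))]
stand_edge [([113.4, 52.0], 0.61, array([575.3, 334.3,  50. ])), ([324.1, 201.5], 0.55, array([473.1, 148.1,  50. ]))]
plate [([323.8, 40.6], 0.64, array([604. , 164.1,  50. ]))]
stand []
0.67 [[285.8   0. ]
 [362.   -1.5]
 [365.1 161.2]
 [288.9 162.6]] [array([628.7, 197.1,  53. ]), array([636.9, 137.9,  53. ]), array([513.1, 117. ,  53. ]), array([503.8, 182.6,  53. ])]
```

View pics/w3.png

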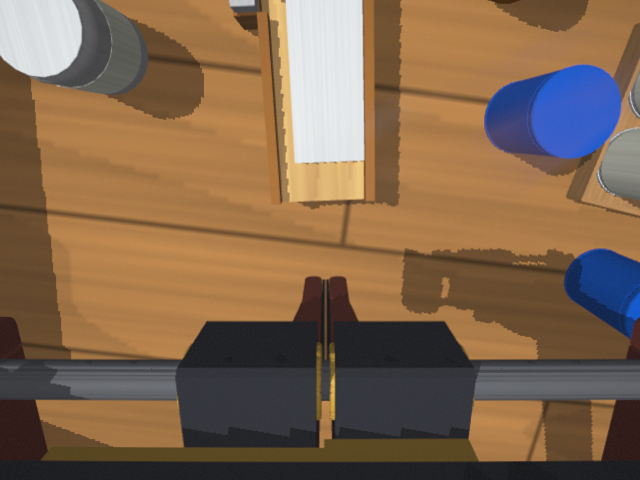

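The stand's front edge runs from (273,203) to (375,201). The plate's front corners are (296,163) and (364,161), and it is flush against the right-hand rim. I'll fit its edges.

```bash
python3 - <<'E'
from h import *
import pickle
P=pickle.load(open('v3.pkl','rb'));g=P['pixels'].astype(int)
m=((g.min(2)>190)&(g.max(2)-g.min(2)<30))
L=[];Rr=[]
for v in range(4,156,4):
    u=np.nonzero(m[v,270:380])[0]+270
    L.append(atz(P,(u[0]-.5,v),53));Rr.append(atz(P,(u[-1]+.5,v),53))
for n,q in(('L',L),('R',Rr)):
    q=np.array(q);vx,vy,x,y=cv2.fitLine(q[:,:2].astype(np.float32),cv2.DIST_HUBER,0,.01,.01).ravel();print(n,np.degrees(np.arctan(vy/vx)),'y at x=510',y+(510-x)*vy/vx, 'at 600',y+(600-x)*vy/vx)
F=[]
for u in range(302,358,4):
    v=np.nonzero(m[100:200,u])[0]+100;F.append(atz(P,(u,v[-1]+.5),53))
F=np.array(F);print('front mean',F.mean(0),np.degrees(np.polyfit(F[:,1],F[:,0],1)))
for q in[(273,203),(375,201)]: print(atz(P,q,62))
for q in[(289,201),(364,200)]: print(atz(P,q,50))
a,b=atz(P,(289,201),50),atz(P,(364,200),50);print('edge mid',(a+b)/2)
E
```

```text
L 9.1385 y at x=510 178.46432 at 600 192.94203
R 9.144091 y at x=510 117.67678 at 600 132.16348
front mean [509.07206078 148.98102055  53.        ] [-9.51700784e+00  3.05855341e+04]
[468.51787531 192.26060241  62.        ]
[480.9606469  104.41204618  62.        ]
[469.7608715  179.48937456  50.        ]
[478.80652772 112.57372407  50.        ]
edge mid [474.28369961 146.03154932  50.        ]
```

```bash
python3 - <<'E'
from h import *
rel([598,162.2,75],9.14)
E
```

```text
turn [-0.    0.01 -2.18] shift m [0.1397 0.0011 0.1546] yaw now 6.96 tcp [459.2 146.3 229.6] t 4.9
```

Emit:
{"name": "step_arm", "arguments": {"plan": "0 0 -2.2 0.140 0.001 0.0 0.0;0 0 -2.2 0.140 0.001 0.0 0.0;0 0 -2.2 0.140 0.001 0.0 0.0;0 0 -2.2 0.140 0.001 0.08 0.0;0 0 -2.2 0.140 0.001 0.13 0.0;0 0 -2.2 0.140 0.001 0.155 0.0;0 0 -2.2 0.140 0.001 0.155 0.0;0 0 -2.2 0.140 0.001 0.155 0.0;0 0 -2.2 0.140 0.001 0.155 0.0;0 0 -2.2 0.140 0.001 0.155 0.0", "force": 20}}

```text
clock: 5.9
eef_pos: [600.4, 163.5, 77.8]
ee_rot: [-0.0, 0.997, 0.08, 0.003]
ft_force: [-0.6, -0.1, 0.4]
gripper_width: 0.009
gripper_force: 0.0
```

```bash
cat >> h.py <<'E'
def avg(n=6):
    A=[]
    for _ in range(n):
        viewer.read_camera('wrist');t,r,s=tool();A.append(np.r_[t,s['ft_force']])
    A=np.array(A);print('mean',A.mean(0).round(2),'sd',A.std(0).round(2),'yaw',np.degrees(np.arctan2(r[1,0],r[0,0])).round(2),'t',s['clock'])
    return A.mean(0)
E
python3 -c "
from h import *
avg(8)"
```

```text
mean [ 5.9898e+02  1.6336e+02  7.6210e+01 -1.0000e-02  1.0000e-02  4.0000e-02] sd [0.68 0.1  0.85 0.41 0.42 0.36] yaw 9.24 t 6.3
```

Emit:
{"name": "step_arm", "arguments": {"plan": "0 0 0 0 0 0.012 0.0;0 0 0 0 0 0.018 0.0;0 0 0 0 0 0.019 0.0;0 0 0 0 0 0.020 0.0;0 0 0 0 0 0.0205 0.0;0 0 0 0 0 0.021 0.0;0 0 0 0 0 0.0215 0.0;0 0 0 0 0 0.022 0.0;0 0 0 0 0 0.022 0.0;0 0 0 0 0 0.022 0.0"}}

```text
clock: 7.3
eef_pos: [598.3, 163.2, 53.0]
ee_rot: [-0.0, 0.997, 0.08, 0.0]
ft_force: [0.8, 0.1, 3.7]
gripper_width: 0.007
gripper_force: 1.5
```

```bash
python3 -c "
from h import *
avg(4)"
```

```text
mean [ 5.9826e+02  1.6322e+02  5.2990e+01 -6.6000e-01  1.0000e-02  4.0000e+00] sd [0.01 0.01 0.02 0.36 0.42 0.57] yaw 9.23 t 7.5
```

Emit:
{"name": "step_arm", "arguments": {"plan": "0 0 0 0 0 0.0004 0.0;0 0 0 0 0 0.0008 0.0;0 0 0 0 0 0.0008 0.0;0 0 0 0 0 0.0008 0.0"}}

```text
clock: 7.9
eef_pos: [598.3, 163.2, 52.3]
ee_rot: [-0.0, 0.997, 0.08, 0.0]
ft_force: [-0.9, -0.3, 6.8]
gripper_width: 0.003
gripper_force: 3.2
```

```bash
python3 -c "
from h import *
avg(4)"
```

```text
mean [ 5.9826e+02  1.6322e+02  5.2330e+01 -1.2300e+00 -1.6000e-01  6.6200e+00] sd [0.03 0.01 0.02 0.58 0.31 0.45] yaw 9.23 t 8.1
```

Emit:
{"name": "step_arm", "arguments": {"plan": "0 0 0 0 0 0.0004 0.0;0 0 0 0 0 0.0008 0.0;0 0 0 0 0 0.0008 0.0;0 0 0 0 0 0.0008 0.0"}}

```text
clock: 8.5
eef_pos: [598.3, 163.2, 51.9]
ee_rot: [-0.0, 0.997, 0.08, 0.0]
ft_force: [-1.9, -0.3, 9.0]
gripper_width: 0.005
gripper_force: 4.6
```

```bash
python3 -c "
from h import *
avg(6)"
```

```text
mean [598.28 163.24  51.89  -1.88  -0.64   9.86] sd [0.02 0.01 0.01 0.79 0.33 0.27] yaw 9.23 t 8.8
```

Emit:
{"name": "step_arm", "arguments": {"plan": "0 0 0 0 0 0.0003 0.0;0 0 0 0 0 0.0006 0.0;0 0 0 0 0 0.0006 0.0;0 0 0 0 0 0.0006 0.0;0 0 0 -0.001 0 0.0006 0.0;0 0 0 -0.002 0 0.0006 0.0;0 0 0 -0.003 0 0.0006 0.0;0 0 0 -0.004 0 0.0006 0.0;0 0 0 -0.005 0 0.0006 0.0"}}

```text
clock: 9.7
eef_pos: [596.5, 162.9, 52.0]
ee_rot: [-0.0, 0.997, 0.08, 0.003]
ft_force: [3.2, 0.8, 7.4]
gripper_width: 0.006
gripper_force: 3.6
```

```bash
python3 -c "
from h import *
avg(4)"
```

```text
mean [596.34 162.92  52.02   3.58   0.84   7.36] sd [0.01 0.01 0.01 0.26 0.08 0.35] yaw 9.23 t 9.9
```

Emit:
{"name": "step_arm", "arguments": {"plan": "0 0 0 0 0 0.0005 0.0;0 0 0 0 0 0.001 0.0;0 0 0 0 0 0.0011 0.0;0 0 0 0 0 0.0011 0.0"}}

```text
clock: 10.3
eef_pos: [596.4, 162.9, 51.5]
ee_rot: [-0.0, 0.997, 0.08, 0.003]
ft_force: [1.0, 0.9, 12.2]
gripper_width: 0.004
gripper_force: 6.1
```

```bash
python3 -c "
from h import *
avg(4)"
```

```text
mean [5.9636e+02 1.6289e+02 5.1470e+01 1.5000e+00 3.5000e-01 1.2710e+01] sd [0.03 0.01 0.02 0.19 0.42 0.17] yaw 9.23 t 10.5
```

Emit:
{"name": "step_arm", "arguments": {"plan": "0 0 0 -0.001 0 0.0002 0.0;0 0 0 -0.002 0 0.0004 0.0;0 0 0 -0.003 0 0.0006 0.0;0 0 0 -0.004 0 0.0008 0.0;0 0 0 -0.005 0 0.0008 0.0;0 0 0 -0.006 0 0.0008 0.0"}}

```text
clock: 11.1
eef_pos: [593.0, 162.4, 51.4]
ee_rot: [-0.001, 0.997, 0.08, 0.006]
ft_force: [6.1, 0.4, 11.5]
gripper_width: 0.003
gripper_force: 6.1
```

```bash
python3 -c "
from h import *
avg(3)"
```

```text
mean [592.72 162.33  51.41   4.22   1.09  12.24] sd [0.01 0.01 0.01 0.49 0.05 0.49] yaw 9.22 t 11.25
```

Emit:
{"name": "step_arm", "arguments": {"plan": "0 0 0 -0.0015 0 0.0001 0.0;0 0 0 -0.003 0 0.0001 0.0;0 0 0 -0.0045 0 0.0001 0.0;0 0 0 -0.006 0 0.0001 0.0;0 0 0 -0.0075 0 0.0001 0.0;0 0 0 -0.009 0 0.0001 0.0;0 0 0 -0.0105 0 0.0001 0.0;0 0 0 -0.012 0 0.0001 0.0"}}

```text
clock: 12.05
eef_pos: [581.2, 160.5, 51.4]
ee_rot: [-0.001, 0.997, 0.08, 0.006]
ft_force: [6.4, 1.1, 13.4]
gripper_width: 0.005
gripper_force: 6.3
```

```bash
cat >> h.py <<'E'
def front(P):
    """front end of the white plate in the wrist picture, world xy at z=53"""
    g=P['pixels'].astype(int);m=((g.min(2)>190)&(g.max(2)-g.min(2)<30)).astype(np.uint8)
    return m
E
python3 -c "
from h import *
a=avg(3)
P=viewer.read_camera('top')
print([(d['centre'],atz(P,d['centre'],53).round(1),round(d['conf'],2)) for d in spotter.tip_of('plate_front',P)])
print([(d['centre'],atz(P,d['centre'],53).round(1),round(d['conf'],2)) for d in spotter.tip_of('stand_edge',P)])
P=viewer.read_camera('scene')
print([(d['centre'],atz(P,d['centre'],53).round(1),round(d['conf'],2)) for d in spotter.tip_of('plate_front',P)])
"
```

```text
mean [580.9  160.4   51.32   4.64   1.27  13.32] sd [0.   0.   0.01 1.04 0.17 0.15] yaw 9.22 t 12.2
[([244.7, 282.3], array([501. , 143.2,  53. ]), 0.46)]
[([400.9, 241.4], array([ 584.4, -165. ,   53. ]), 0.34)]
[([388.9, 264.5], array([496. , 153.7,  53. ]), 0.92)]
```

```bash
python3 -c "
from h import *
T=viewer.read_camera('top');S=viewer.read_camera('scene')
a=cv2.resize(T['pixels'][170:310,190:290],None,fx=4,fy=4,interpolation=cv2.INTER_CUBIC)
b=cv2.resize(S['pixels'][240:340,310:410],(400,400),interpolation=cv2.INTER_CUBIC)
o=np.zeros((560,800,3),np.uint8);o[:,:400]=a;o[:400,400:]=b;cv2.imwrite('pics/s1.png',o)
ax=np.array([.9873,.1588,0]);
for d in(0,10,17,25): X=np.array([509.2,147.9,53])-ax*d;print(d,(proj(T,X)-[190,170])*4,(proj(S,X)-[310,240])*4)
"
```

```text
0 [209.64204204 432.46651654] [293.29569505 102.46710589]
10 [212.42838917 452.57628992] [302.90445062  94.3388724 ]
17 [214.38593977 466.68091401] [309.56773673  88.70105374]
25 [216.63027132 482.82807504] [317.12031916  82.30959548]
```

View pics/s1.png

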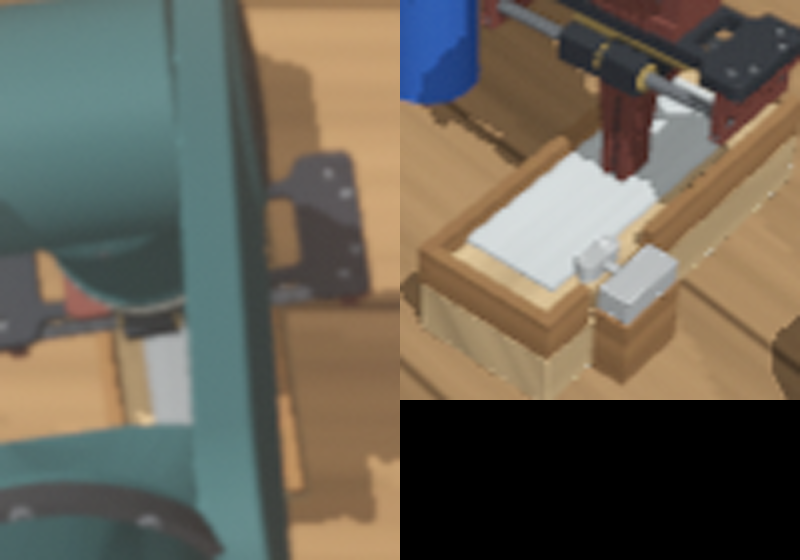

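The top view is blocked by the arm. The scene view shows the plate's rear end at crop (470,243) to (553,288), well clear of the rear rim, so the plate is following the fingers.

```bash
python3 -c "
from h import *
S=viewer.read_camera('scene')
ax=np.array([.9873,.1588,0]);n=np.array([-.1588,.9873,0])
o=np.array([509.2,147.9,53])
for q in[(327.5,300.75),(348.25,312)]:
  X=atz(S,q,52)-o;print('along',X@ax-190,'lat',X@n)
"
```

```text
along -13.211422105275801 lat -24.318538846115022
along -15.743317621351878 lat 31.73269943241957
```

Emit:
{"name": "step_arm", "arguments": {"plan": "0 0 0 -0.001 0 -0.0002 0.0;0 0 0 -0.003 0 -0.0003 0.0;0 0 0 -0.005 0 -0.0003 0.0;0 0 0 -0.007 0 -0.0003 0.0;0 0 0 -0.009 0 -0.0003 0.0;0 0 0 -0.011 0 -0.0003 0.0;0 0 0 -0.013 0 -0.0003 0.0;0 0 0 -0.015 0 -0.0003 0.0"}}

```text
clock: 13.4
eef_pos: [566.2, 158.1, 51.4]
ee_rot: [-0.001, 0.997, 0.08, 0.005]
ft_force: [4.6, 1.2, 12.4]
gripper_width: 0.009
gripper_force: 6.0
```

```bash
python3 -c "
from h import *
a=avg(3)"
```

```text
mean [565.73 158.    51.38   4.08   0.88  12.06] sd [0.01 0.   0.01 0.46 0.16 0.35] yaw 9.22 t 13.55
```

Emit:
{"name": "step_arm", "arguments": {"plan": "0 0 0 -0.0015 0 0 0.0;0 0 0 -0.0035 0 0 0.0;0 0 0 -0.0055 0 0 0.0;0 0 0 -0.0075 0 0 0.0;0 0 0 -0.0095 0 0 0.0;0 0 0 -0.0115 0 0 0.0;0 0 0 -0.0135 0 0 0.0;0 0 0 -0.0155 0 0 0.0;0 0 0 -0.0175 0 0 0.0;0 0 0 -0.0195 0 0 0.0"}}

```text
clock: 14.55
eef_pos: [547.0, 155.0, 51.3]
ee_rot: [-0.001, 0.997, 0.08, 0.006]
ft_force: [5.1, 1.6, 12.5]
gripper_width: 0.007
gripper_force: 6.1
```

```bash
python3 -c "
from h import *
a=avg(3)
S=viewer.read_camera('scene');cv2.imwrite('pics/s2.png',cv2.resize(S['pixels'][240:340,310:410],(600,600),interpolation=cv2.INTER_CUBIC))"
```

```text
mean [546.56 154.91  51.29   4.73   1.33  12.68] sd [0.01 0.02 0.01 0.66 0.1  0.26] yaw 9.22 t 14.7
```

View pics/s2.png

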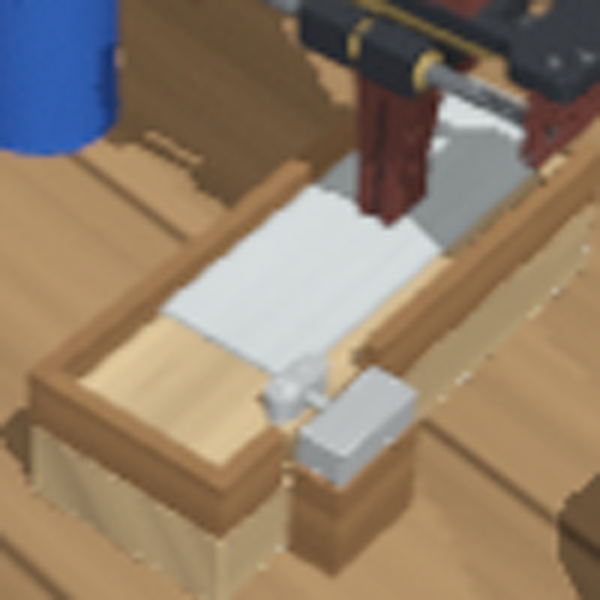

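The rear edge, at (165,313) to (275,373) in the crop, is about to clear the pad. I'll ease the press a little before the drag drops.

Emit:
{"name": "step_arm", "arguments": {"plan": "0 0 0 -0.001 0 -0.0003 0.0;0 0 0 -0.0025 0 -0.0004 0.0;0 0 0 -0.004 0 -0.0004 0.0;0 0 0 -0.0055 0 -0.0004 0.0;0 0 0 -0.007 0 -0.0004 0.0;0 0 0 -0.0085 0 -0.0004 0.0;0 0 0 -0.010 0 -0.0004 0.0"}}

```text
clock: 15.45
eef_pos: [535.7, 153.1, 51.3]
ee_rot: [-0.0, 0.997, 0.08, 0.004]
ft_force: [3.0, 1.5, 12.6]
gripper_width: 0.003
gripper_force: 6.2
```

```bash
python3 -c "
from h import *
a=avg(3)
S=viewer.read_camera('scene')
ax=np.array([.9873,.1588,0]);o=np.array([509.2,147.9,53])
for q in[(337.5,292.2),(355.8,302.2)]: print(((atz(S,q,52)-o)@ax-190).round(1))"
```

```text
mean [535.36 153.08  51.24   2.71   1.18  12.26] sd [0.01 0.01 0.   0.62 0.35 0.24] yaw 9.22 t 15.6
-48.5
-49.7
```

Emit:
{"name": "step_arm", "arguments": {"plan": "0 0 0 -0.0015 0 0 0.0;0 0 0 -0.0035 0 0 0.0;0 0 0 -0.0055 0 0 0.0;0 0 0 -0.0075 0 0 0.0;0 0 0 -0.0095 0 0 0.0;0 0 0 -0.0115 0 0 0.0;0 0 0 -0.0135 0 0 0.0;0 0 0 -0.0155 0 0 0.0;0 0 0 -0.0175 0 0 0.0;0 0 0 -0.0195 0 0 0.0;0 0 0 -0.021 0 0 0.0;0 0 0 -0.021 0 0 0.0"}}

```text
clock: 16.85
eef_pos: [514.6, 149.7, 51.1]
ee_rot: [-0.0, 0.997, 0.08, 0.004]
ft_force: [2.2, 1.1, 13.3]
gripper_width: 0.003
gripper_force: 6.3
```

```bash
python3 -c "
from h import *
a=avg(3)"
```

```text
mean [514.57 149.72  51.09   2.35   1.05  12.86] sd [0.   0.01 0.01 0.44 0.78 0.06] yaw 9.22 t 17.0
```

Emit:
{"name": "step_arm", "arguments": {"plan": "0 0 0 0.001 0 -0.002 0.0;0 0 0 0.001 0 -0.006 0.0;0 0 0 0 0 -0.04 0.0;0 0 0 0 0 -0.09 0.0878;0 0 0 -0.03 0 -0.13 0.0878;0 0 0 -0.07 0 -0.17 0.0878;0 0 0 -0.115 0 -0.18 0.0878;0 0 0 -0.115 0 -0.18 0.0878;0 0 0 -0.115 0 -0.18 0.0878;0 0 0 -0.115 0 -0.18 0.0878"}}

```text
clock: 18.0
eef_pos: [397.9, 130.6, 228.8]
ee_rot: [-0.0, 0.997, 0.08, 0.0]
ft_force: [0.8, 0.3, -0.3]
gripper_width: 0.603
gripper_force: 0.0
```

```bash
python3 - <<'E'
from h import *
import pickle
avg(2)
P=viewer.read_camera('wrist');pickle.dump(P,open('v4.pkl','wb'));cv2.imwrite('pics/w4.png',P['pixels'])
for k,z in [('plate_front',53),('stand_edge',50)]:
  print(k,[(np.round(d['centre'],1).tolist(),round(d['conf'],2),atz(P,d['centre'],z).round(1)) for d in spotter.tip_of(k,P)])
E
```

```text
mean [ 3.9804e+02  1.3058e+02  2.2854e+02  3.9000e-01  1.3000e-01 -4.7000e-01] sd [0.   0.   0.07 0.28 0.13 0.09] yaw 9.22 t 18.1
plate_front [([327.3, 183.7], 0.8, array([427.8, 133.5,  53. ]))]
stand_edge []
```

View pics/w4.png

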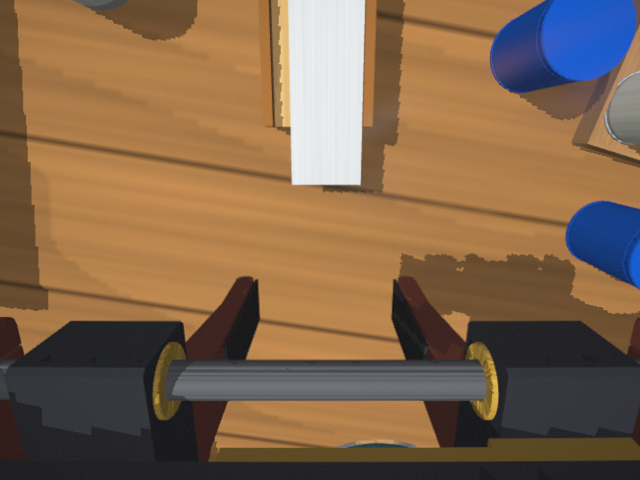

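The plate hangs out of the stand, flat, with its front corners at (291,184) and (361,185). I'll measure it.

```bash
cat >> h.py <<'E'
def plate_edges(P,u0,u1,v0,v1,z):
    g=P['pixels'].astype(int);m=((g.min(2)>190)&(g.max(2)-g.min(2)<35));L=[];Q=[];F=[]
    for v in range(v0,v1-8,4):
        u=np.nonzero(m[v,u0:u1])[0]+u0;L.append(atz(P,(u[0]-.5,v),z));Q.append(atz(P,(u[-1]+.5,v),z))
    um=[(u0+u1)//2-24,(u0+u1)//2+24]
    for u in range(um[0],um[1],4):
        F.append(atz(P,(u,np.nonzero(m[v0:v1+25,u])[0][-1]+v0+.5),z))
    L,Q,F=map(np.array,(L,Q,F));l=[np.polyfit(q[:,0],q[:,1],1) for q in(L,Q)];f=np.polyfit(F[:,1],F[:,0],1)
    k=(l[0]+l[1])/2;x=(f[0]*k[1]+f[1])/(1-f[0]*k[0])
    print('yaw L,R,front',np.degrees(np.arctan([l[0][0],l[1][0],-f[0]])).round(2),'front mid',np.round([x,np.polyval(k,x)],1),'width',((l[0]-l[1])@[x,1]*np.cos(np.arctan(k[0]))).round(1))
E
python3 - <<'E'
from h import *
import pickle
P=pickle.load(open('v4.pkl','rb'));plate_edges(P,285,368,4,178,53)
a,b=atz(P,(274,127),62),atz(P,(374,125),62);print('rim front',a,b)
ax=np.array([np.cos(np.radians(9.2)),np.sin(np.radians(9.2))])
E
```

```text
yaw L,R,front [ 9.17  9.09 10.35] front mid [427.4 134.8] width 59.9
rim front [467.85533222 184.59289618  62.        ] [482.57112304 103.62777443  62.        ]
```

```bash
python3 -c "
from h import *
avg(3)
rel([445.2,137.7,32.5],9.15)"
```

```text
mean [ 3.9748e+02  1.3053e+02  2.2868e+02  2.6000e-01 -1.7000e-01 -1.6000e-01] sd [0.07 0.01 0.08 0.55 0.36 0.22] yaw 9.23 t 18.4
turn [-0.01  0.05  0.08] shift m [0.0485 0.0006 0.1962] yaw now 9.23 tcp [397.4 130.5 228.8] t 18.4
```

Emit:
{"name": "step_arm", "arguments": {"plan": "0 0 0.1 0.0485 0.0006 0 0.0878;0 0 0.1 0.0485 0.0006 0.04 0.0878;0 0 0.1 0.0485 0.0006 0.08 0.0878;0 0 0.1 0.0485 0.0006 0.12 0.0878;0 0 0.1 0.0485 0.0006 0.15 0.0878;0 0 0.1 0.0485 0.0006 0.175 0.0878;0 0 0.1 0.0485 0.0006 0.19 0.0878;0 0 0.1 0.0485 0.0006 0.196 0.0878;0 0 0.1 0.0485 0.0006 0.196 0.0878;0 0 0.1 0.0485 0.0006 0.196 0.0878"}}

```text
clock: 19.4
eef_pos: [445.7, 137.8, 33.7]
ee_rot: [-0.0, 0.997, 0.08, 0.0]
ft_force: [0.2, 0.6, -0.6]
gripper_width: 0.997
gripper_force: 0.0
```

```bash
python3 -c "
from h import *
avg(5);print(tool()[2]['gripper_width'])"
```

```text
mean [ 4.4592e+02  1.3786e+02  3.4010e+01  1.4000e-01 -3.4000e-01  4.2000e-01] sd [0.11 0.02 0.06 0.42 0.65 0.36] yaw 9.13 t 19.65
0.9997551406023936
```

Emit:
{"name": "step_arm", "arguments": {"plan": "0 0 0 0 0 0.001 0.068;0 0 0 0 0 0.001 0.064;0 0 0 0 0 0.001 0.062;0 0 0 0 0 0.001 0.06;0 0 0 0 0 0.001 0.055;0 0 0 0 0 0.001 0.05;0 0 0 0 0 0.001 0.05;0 0 0 0 0 0.001 0.05;0 0 0 0 0 0.001 0.05;0 0 0 0 0 0.001 0.05", "force": 45}}

```text
clock: 20.65
eef_pos: [445.1, 137.7, 32.2]
ee_rot: [-0.0, 0.997, 0.08, -0.0]
ft_force: [-0.1, -0.0, 0.0]
gripper_width: 0.67
gripper_force: 45.0
```

```bash
python3 -c "
from h import *
avg(3);s=tool()[2];print(s['gripper_width']*87.8,s['gripper_force'],s['torque'])"
```

```text
mean [ 4.4510e+02  1.3772e+02  3.2180e+01 -2.5000e-01 -3.7000e-01 -2.9000e-01] sd [0.   0.01 0.01 0.46 0.26 0.15] yaw 9.13 t 20.8
58.5896233798781 44.99992489814758 [-0.03459414 -0.02464107  0.02255893]
```

Emit:
{"name": "step_arm", "arguments": {"plan": "0 0 0 0 0 -0.001 0.05;0 0 0 0 0 -0.003 0.05;0 0 0 0 0 -0.006 0.05;0 0 0 0 0 -0.010 0.05;0 0 0 0 0 -0.016 0.05;0 0 0 0 0 -0.024 0.05;0 0 0 0 0 -0.034 0.05;0 0 0 0 0 -0.046 0.05;0 0 0 0 0 -0.060 0.05;0 0 0 0 0 -0.075 0.05;0 0 0 0 0 -0.090 0.05;0 0 0 0 0 -0.105 0.05;0 0 0 0 0 -0.120 0.05;0 0 0 0 0 -0.132 0.05;0 0 0 0 0 -0.140 0.05;0 0 0 0 0 -0.144 0.05;0 0 0 0 0 -0.145 0.05;0 0 0 0 0 -0.145 0.05"}}

```text
clock: 22.6
eef_pos: [444.9, 137.7, 177.0]
ee_rot: [-0.0, 0.997, 0.08, -0.0]
ft_force: [0.2, 0.6, -0.4]
gripper_width: 0.668
gripper_force: 45.0
```

```bash
python3 - <<'E'
from h import *
a=avg(3);s=tool()[2];print(s['gripper_width']*87.8,s['gripper_force'],s['torque'])
W=viewer.read_camera('wrist');S=viewer.read_camera('scene')
o=np.zeros((600,800,3),np.uint8);o[:300,:400]=cv2.resize(W['pixels'],(400,300));o[300:,:]=cv2.resize(S['pixels'][180:330,240:440],(800,600))[:300]
o[:300,400:]=cv2.resize(S['pixels'][180:330,240:440],(800,600))[300:,200:600];cv2.imwrite('pics/w5.png',o)
E
```

```text
mean [444.7  137.64 176.7    0.47   0.52  -1.07] sd [0.   0.   0.04 0.44 0.41 0.19] yaw 9.13 t 22.75
59.01553605004131 44.99967634677887 [ 0.00330216  0.13585398 -0.00134888]
```

View pics/w5.png

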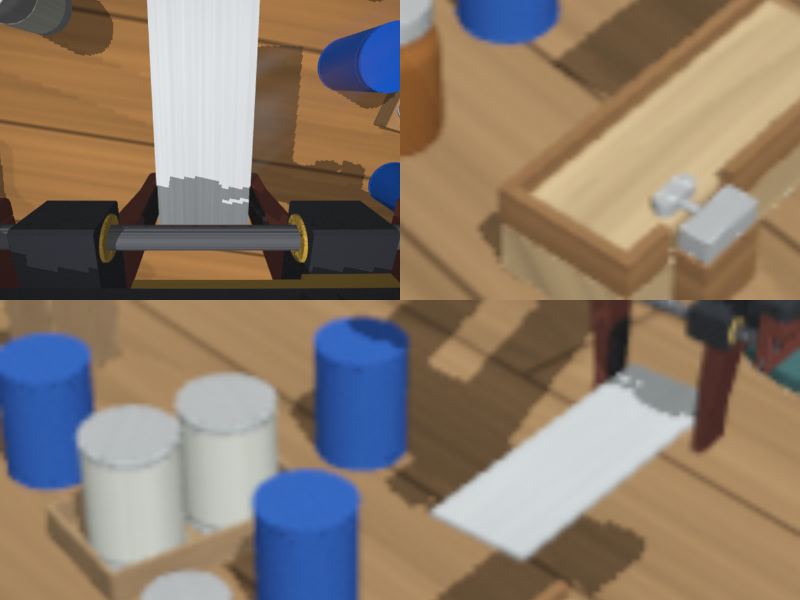

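The plate is off the stand, held by its front end, and the stand is empty. The far end shows at (433,515) and (527,558) in the composite picture. I'll check that it is level.

```bash
python3 - <<'E'
from h import *
S=viewer.read_camera('scene');W=viewer.read_camera('wrist')
a=np.radians(9.13);ax=np.array([np.cos(a),np.sin(a),0]);n=np.array([-ax[1],ax[0],0]);T=np.array([444.7,137.64,0])
for q,l in(((348.3,233.8),-30),((371.8,244.5),30)):
    E=T+172*ax+l*n
    for z in(180,190,200,210): print(l,z,(proj(S,E+[0,0,z])-q).round(1),end=' ')
    print()
g=W['pixels'].astype(int);m=((g.min(2)>190)&(g.max(2)-g.min(2)<35))
for v in(10,70,130,190,250):
    u=np.nonzero(m[v,225:420])[0]+225;p=[atz(W,(u[0]-.5,v),196),atz(W,(u[-1]+.5,v),196)];p=[x-T for x in p]
    print(v,'along',(p[0]@ax).round(1),'lat',(p[0]@n).round(2),(p[1]@n).round(2),'w',((p[0]-p[1])@n).round(2))
rel([577.5,-156,180],-7.1)
E
```

```text
-30 180 [-1.5  4.4] -30 190 [-1.4  0.6] -30 200 [-1.2 -3.2] -30 210 [-1.1 -7.1] 
30 180 [-2.2  5. ] 30 190 [-1.9  1.1] 30 200 [-1.7 -2.8] 30 210 [-1.4 -6.8] 
10 along 112.6 lat 29.7 -29.95 w 59.65
70 along 94.1 lat 29.79 -30.02 w 59.8
130 along 74.1 lat 29.89 -30.11 w 60.0
190 along 52.5 lat 30.02 -30.22 w 60.24
250 along 29.0 lat 30.18 -30.35 w 60.54
turn [-0.    0.04 16.23] shift m [ 0.0843  0.311  -0.0032] yaw now 9.13 tcp [444.9 137.7 176.9] t 22.95
```

```bash
python3 - <<'E'
from h import *
rel([500.9,-146.5,150],-7.1)
E
```

```text
turn [-0.    0.04 16.23] shift m [0.0102 0.2895 0.0268] yaw now 9.13 tcp [444.9 137.7 176.9] t 22.95
```

Emit:
{"name": "step_arm", "arguments": {"plan": "0 0 0.3 0 0.004 0 0.05;0 0 0.8 0 0.012 0 0.05;0 0 1.5 0.001 0.024 0 0.05;0 0 2.5 0.001 0.040 0 0.05;0 0 3.6 0.002 0.060 0 0.05;0 0 4.8 0.003 0.082 0 0.05;0 0 6 0.004 0.105 0 0.05;0 0 7.3 0.005 0.128 0 0.05;0 0 8.6 0.006 0.151 0 0.05;0 0 9.9 0.006 0.174 0 0.05;0 0 11.2 0.007 0.197 0 0.05;0 0 12.5 0.008 0.219 0 0.05;0 0 13.6 0.008 0.240 0 0.05;0 0 14.5 0.009 0.257 0 0.05;0 0 15.3 0.010 0.271 0 0.05;0 0 15.8 0.010 0.281 0 0.05;0 0 16.1 0.010 0.287 0 0.05;0 0 16.2 0.010 0.2895 0 0.05;0 0 16.2 0.010 0.2895 0 0.05;0 0 16.2 0.010 0.2895 0 0.05"}}

```text
clock: 24.95
eef_pos: [500.8, -145.9, 177.1]
ee_rot: [-0.0, 0.998, -0.061, -0.0]
ft_force: [0.2, -0.7, -1.4]
gripper_width: 0.669
gripper_force: 45.0
```

```bash
python3 - <<'E'
from h import *
avg(3)
s=tool()[2];print(s['gripper_width']*87.8,s['gripper_force'])
rel([500.9,-146.5,100],-7.1)
E
```

```text
mean [ 5.0079e+02 -1.4593e+02  1.7715e+02 -1.8000e-01  2.5000e-01 -1.2100e+00] sd [0.05 0.04 0.02 0.13 0.44 0.35] yaw -7.03 t 25.1
58.88297620536529 44.99984800815582
turn [-0.01  0.01  0.07] shift m [0.0001 0.0005 0.0772] yaw now -7.03 tcp [ 500.9 -146.   177.2] t 25.1
```

Emit:
{"name": "step_arm", "arguments": {"plan": "0 0 0.1 0 0.0005 0.003 0.05;0 0.2 0.1 0 0.0005 0.010 0.05;0 0.5 0.1 0 0.0005 0.020 0.05;0 0.8 0.1 0 0.0005 0.032 0.05;0 1.1 0.1 0 0.0005 0.045 0.05;0 1.4 0.1 0.0005 0.0005 0.058 0.05;0 1.4 0.1 0.0005 0.0005 0.070 0.05;0 1.4 0.1 0.0005 0.0005 0.079 0.05;0 1.4 0.1 0.0005 0.0005 0.085 0.05;0 1.4 0.1 0.0005 0.0005 0.087 0.05;0 1.4 0.1 0.0005 0.0005 0.087 0.05;0 1.4 0.1 0.0005 0.0005 0.087 0.05"}}

```text
clock: 26.3
eef_pos: [501.8, -147.2, 90.5]
ee_rot: [0.001, 0.998, -0.063, 0.013]
ft_force: [-0.9, -0.0, -1.3]
gripper_width: 0.673
gripper_force: 45.0
```

```bash
python3 - <<'E'
from h import *
A=avg(3)
W=viewer.read_camera('wrist');cv2.imwrite('pics/w6.png',W['pixels'])
a=np.radians(-7.1);ax=np.array([np.cos(a),np.sin(a),0]);n=np.array([-ax[1],ax[0],0]);T=np.r_[A[:2],0];z=A[2]+20.8
g=W['pixels'].astype(int);m=((g.min(2)>190)&(g.max(2)-g.min(2)<35))
for v in(10,70,130,190,250):
    u=np.nonzero(m[v,225:420])[0]+225;p=[atz(W,(u[0]-.5,v),z),atz(W,(u[-1]+.5,v),z)];p=[x-T for x in p]
    print(v,'along',(p[0]@ax).round(1),'lat',(p[0]@n).round(2),(p[1]@n).round(2),'w',((p[0]-p[1])@n).round(2))
E
```

```text
mean [ 5.0177e+02 -1.4725e+02  9.0610e+01  1.5000e-01 -1.9000e-01 -1.1500e+00] sd [0.04 0.02 0.02 0.25 0.62 0.38] yaw -7.17 t 26.45
10 along 112.4 lat 30.75 -30.47 w 61.23
70 along 93.6 lat 29.75 -30.42 w 60.16
130 along 73.5 lat 29.77 -30.37 w 60.14
190 along 51.9 lat 29.81 -30.34 w 60.15
250 along 28.6 lat 29.86 -30.32 w 60.19
```

View pics/w6.png

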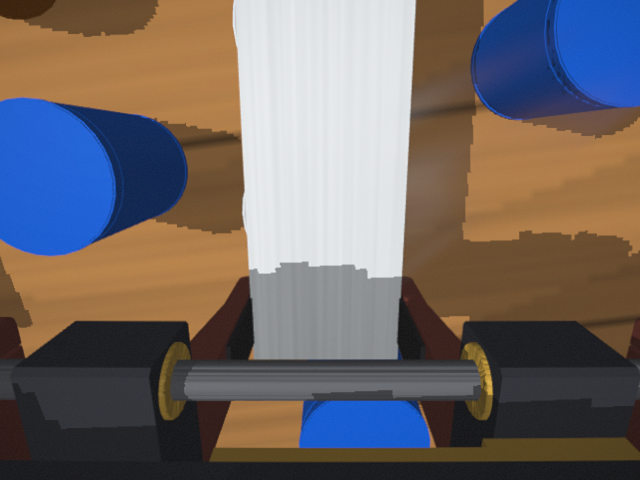

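The plate is level over the tins. Slivers of the tins show on its left edge at (236,25) and (244,210), so it is about 1 mm too far right. I'll shift it and descend.

Emit:
{"name": "step_arm", "arguments": {"plan": "0 0 0 -0.0004 -0.0005 0.001 0.05;0 0 0 -0.0006 -0.001 0.004 0.05;0 0 0 -0.0006 -0.001 0.007 0.05;0 0 0 -0.0006 -0.001 0.0095 0.05;0 0 0 -0.0006 -0.001 0.0110 0.05;0 0 0 -0.0006 -0.001 0.0115 0.05;0 0 0 -0.0006 -0.001 0.0120 0.05;0 0 0 -0.0006 -0.001 0.0125 0.05;0 0 0 -0.0006 -0.001 0.0125 0.05;0 0 0 -0.0006 -0.001 0.0125 0.05"}}

```text
clock: 27.5
eef_pos: [501.3, -146.1, 77.7]
ee_rot: [0.001, 0.998, -0.063, 0.012]
ft_force: [0.2, -0.4, -0.7]
gripper_width: 0.672
gripper_force: 45.0
```

```bash
python3 - <<'E'
from h import *
A=avg(4);print(tool()[2]['torque'])
E
```

```text
mean [ 5.0126e+02 -1.4607e+02  7.7710e+01  3.0000e-02 -1.8000e-01 -1.0200e+00] sd [0.   0.02 0.01 0.34 0.34 0.69] yaw -7.17 t 27.7
[0.04137531 0.14295537 0.00619559]
```

Emit:
{"name": "step_arm", "arguments": {"plan": "0 0 0 0 0 0.0004 0.05;0 0 0 0 0 0.0008 0.05;0 0 0 0 0 0.0012 0.05;0 0 0 0 0 0.0012 0.05;0 0 0 0 0 0.0012 0.05"}}

```text
clock: 28.2
eef_pos: [501.2, -146.0, 76.4]
ee_rot: [0.001, 0.998, -0.063, 0.012]
ft_force: [0.7, -0.1, -1.2]
gripper_width: 0.672
gripper_force: 45.0
```

```bash
python3 - <<'E'
from h import *
A=avg(4);print(tool()[2]['torque'])
E
```

```text
mean [ 5.0125e+02 -1.4606e+02  7.6450e+01  1.2000e-01  0.0000e+00 -1.1100e+00] sd [0.02 0.01 0.01 0.53 0.14 0.32] yaw -7.17 t 28.4
[ 0.09820149  0.12624463 -0.0325968 ]
```

Emit:
{"name": "step_arm", "arguments": {"plan": "0 0 0 0 0 0.0004 0.05;0 0 0 0 0 0.0008 0.05;0 0 0 0 0 0.0008 0.05;0 0 0 0 0 0.0008 0.05"}}

```text
clock: 28.8
eef_pos: [501.3, -146.1, 76.1]
ee_rot: [0.001, 0.998, -0.062, 0.012]
ft_force: [-1.2, 0.6, 5.5]
gripper_width: 0.672
gripper_force: 45.0
```

```bash
python3 - <<'E'
from h import *
A=avg(4);print(tool()[2]['torque'])
E
```

```text
mean [ 5.0131e+02 -1.4608e+02  7.6060e+01 -1.9900e+00  4.0000e-01  5.2100e+00] sd [0.01 0.01 0.01 0.65 0.36 0.45] yaw -7.17 t 29.0
[ 0.19413496  0.31303398 -0.01736955]
```

Emit:
{"name": "step_arm", "arguments": {"plan": "0 0 0 0 0 -0.0003 0.05;0 0 0 0 0 -0.0003 0.05", "force": 20}}

```text
clock: 29.2
eef_pos: [501.3, -146.1, 76.1]
ee_rot: [0.001, 0.998, -0.063, 0.012]
ft_force: [-0.7, 0.8, 3.2]
gripper_width: 0.675
gripper_force: 20.0
```

Emit:
{"name": "step_arm", "arguments": {"plan": "0 0 0 0 0 0 0.05;0 0 0 0 0 0 0.05;0 0 0 0 0 0 0.05", "force": 4}}

```text
clock: 29.5
eef_pos: [501.4, -146.1, 76.0]
ee_rot: [0.001, 0.998, -0.063, 0.012]
ft_force: [0.4, 0.6, 2.0]
gripper_width: 0.684
gripper_force: 4.0
```

Emit:
{"name": "step_arm", "arguments": {"plan": "0 0 0 0 0 0 0.060;0 0 0 0 0 0 0.062;0 0 0 0 0 0 0.064;0 0 0 0 0 0 0.067;0 0 0 0 0 0 0.072;0 0 0 0 0 0 0.080;0 0 0 0 0 0 0.086;0 0 0 0 0 0 0.086;0 0 0 0 0 0 0.086"}}

```text
clock: 30.4
eef_pos: [501.3, -146.1, 76.0]
ee_rot: [0.001, 0.998, -0.063, 0.012]
ft_force: [0.3, 0.4, 0.1]
gripper_width: 0.975
gripper_force: 0.0
```

```bash
python3 - <<'E'
from h import *
A=avg(4);print(tool()[2]['gripper_width'])
E
```

```text
mean [ 5.0127e+02 -1.4604e+02  7.5950e+01  1.0000e-01  1.7000e-01  5.0000e-02] sd [0.02 0.01 0.02 0.49 0.59 0.21] yaw -7.17 t 30.6
0.9780567854427312
```

Emit:
{"name": "step_arm", "arguments": {"plan": "0 0 0 0 0 -0.005 0.086;0 0 0 0 0 -0.015 0.086;0 0 0 0 0 -0.035 0.086;0 0 0 0 0 -0.07 0.086;0 0 0 0 0 -0.11 0.086;0 -1.4 0 -0.02 0 -0.15 0.086;0 -1.4 0 -0.06 0 -0.17 0.086;0 -1.4 0 -0.09 0 -0.17 0.086;0 -1.4 0 -0.09 0 -0.17 0.086;0 -1.4 0 -0.09 0 -0.17 0.086;0 -1.4 0 -0.09 0 -0.17 0.086"}}

```text
clock: 31.7
eef_pos: [408.9, -134.7, 244.1]
ee_rot: [0.0, 0.998, -0.063, 0.001]
ft_force: [-0.1, -0.3, 0.1]
gripper_width: 0.977
gripper_force: 0.0
```

```bash
python3 - <<'E'
from h import *
import pickle
avg(2);W=viewer.read_camera('wrist');S=viewer.read_camera('scene');pickle.dump(W,open('v7.pkl','wb'))
o=np.zeros((600,800,3),np.uint8);o[:360,:480]=cv2.resize(W['pixels'],(480,360));o[:320,480:]=cv2.resize(S['pixels'][170:270,220:320],(320,320),interpolation=cv2.INTER_CUBIC);cv2.imwrite('pics/w7.png',o[:360])
E
```

```text
mean [ 4.0889e+02 -1.3463e+02  2.4375e+02 -1.2000e-01  4.2000e-01  5.9000e-01] sd [0.04 0.03 0.09 0.34 0.35 0.09] yaw -7.16 t 31.8
```

View pics/w7.png

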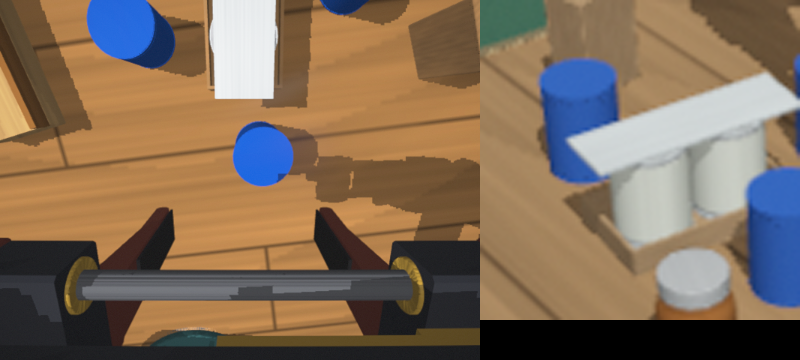

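The plate lies flat on both tins, with equal slivers of tin on each side at (211,37) and (276,37). I'll check it numerically.

```bash
python3 - <<'E'
from h import *
import pickle
P=pickle.load(open('v7.pkl','rb'));plate_edges(P,270,382,70,125,97)
print('expected 483.2 -144.3 yaw -7.1')
T=viewer.read_camera('top')
print([atz(T,d['centre'],94).round(1) for d in spotter.tip_of('plate',T)],[atz(T,d['centre'],97).round(1) for d in spotter.tip_of('plate_front',T)])
E
```

```text
yaw L,R,front [-7.67 -7.33 -7.18] front mid [ 482.4 -143.8] width 60.3
expected 483.2 -144.3 yaw -7.1
[array([ 581.5, -165.9,   94. ])] [array([ 488. , -145.1,   97. ]), array([ 562.8, -140.5,   97. ])]
```

Within about 1 mm of where it should be, so I'm handing in.

```bash
python3 -c "
from bench import bot
print(bot.close_job())"
```

```text
the job is handed in; nothing more can be done
None
```

The plate lies flat on both tins, centred to about 1 mm and within about half a degree of their line, with the gripper open and clear; the job was handed in at about 32 s, and the result has not been reported.

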